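# Offer up the goniometer's swing arm for its hinge pin

### The arm

A 6-joint arm with a two-finger parallel gripper is mounted at the origin on the work surface. World frame = base frame: x ahead of the robot, y to its left, z up, the work surface at z = 0. Lengths are in m, angles in rad, forces in N, time in s.
With the tool pointing down it reaches from about 0.3 to 0.85 m from the base axis. Payload 5.4 kg.
Tool frame: the origin (TCP) lies between the finger pads; the fingertips stand 25 mm ahead of it and the grasp point (between the pads) lies 6 mm ahead of it; z points along the fingers, y is the line along which they close (so a half turn about z gives the same grasp; the last joint's range is limited). The gripper opens to 85 mm and grips with 20 to 120 N. Pads are 22 mm wide; open, the fingers measure 114 mm over their backs; the gripper's body (76 mm by 85 mm) begins 54 mm behind the grasp point. The pads swing forward as they close: fully open they stand 13 mm farther back than shut.
Start: joints at [-1.347, 0.158, 1.597, -0, 1.386, -0.21], TCP at [0.242, -0.522, 0.256] pointing down, gripper open.
Joint ranges: [-2.91, 2.91], [-0.94, 2.29], [0.18, 2.7], [-1.29, 4.43], [0.17, 2.64], [-3, 3]. Speed limits (rad/s): [2.57, 2.57, 3.14, 3.14, 3.14, 3.14].

### API

Orientations are given as a unit quaternion [x, y, z, w].
In Python, from rig import r, grab_frame, camera_info gives the robot as it stands (r), with the cameras as plain functions.
- The arm moves only by the shell command python3 jog.py FILE [OPENING] [FORCE], which reads ROWS from the file FILE. ROWS is a JSON object whose key "steps" holds a list of rows, 1 to 10 of them, each of 6 numbers: dx, dy, dz in m, then a rotation vector rx, ry, rz in rad; each row shifts and turns the commanded pose from where the row before left it, along the tool's axes as they then stand; what a row does not reach is not made up. A row lasts 1/12 s, in which the tool goes at most 0.0417 m and 0.125 rad, less where a joint would pass 70% of its speed; a pose out of reach is approached as far as the arm can. OPENING is the finger opening in m, set as the command begins (- or left out keeps the last). The fingers move at their own pace and stop on an object; FORCE is the grip in N (left out, the last holds). Time passes only in rows, so rows that do not move let the fingers close. It prints the time, the measured TCP pose, the force, the opening and the grip force at its end. Input that does not fit is refused with a message, and nothing moves.
- r.read_state(): the state, without advancing time (a new reading comes with each control period).
- grab_frame(name): name is "scene" or "top"; returns the picture (480x640x3 uint8, red, green, blue); there is no depth.
- camera_info(name): a dict with "vertical_fov" (degrees; the focal length in pixels is half the picture's height over the tangent of half this angle, whatever the lens; pixels are square), "cx", "cy" (the principal point, pixels), "xyz" and "attitude" of the camera in the world. Camera axes: x right, y down, z forward; pixel columns grow to the right and rows downward; lengths in m; the calibration is good to about 2 mm. A picture is of the moment at which its call begins. camera_info takes no time and is no camera call.
- r.sign_off(): hands the job in; it is judged then, once.
The state is a dict: "clock": time; "joints": joint angles; "dq": joint speeds; "joint_efforts": joint torques, N m; "tool_pos": TCP position; "orientation": TCP orientation; "wrist_force": force on the tool from outside, world axes, zero at the start; "torque": the same for the moment, N m; "grip_width": finger opening in m; "finger_force": force on a finger pad.
Only numpy, scipy, OpenCV 4.12 (cv2) and the standard library are available. Lean on these libraries where they do the work, as an engineer would, in place of code of your own. Each camera call takes 0.05 s, during which the arm holds its last target. There are 200 camera calls.

### The job

Get the microwave goniometer ready for its hinge pin. First swing the lever of the stand's swivel collar round to the long locked mark, against its stop, with the swing arm still lying on the bench; then pick up the swing arm and bring its eye in between the two knuckles of the fork, so that the three holes line up and the pin could be dropped straight through. Finish while still holding the arm there: level, still and with the gripper carrying it clear of the fork, the collar still at its mark; leave the pin, its tray, the meter and the receiver horn alone.

Things in the scene. Friction and masses are not known exactly. Their poses are not given: they have to be found in the camera images.
- lever_grip (a point): Point 70 mm above the bench on the axis of the upright grey hand grip (plastic cylinder 18 mm across, 31 to 82 mm above the bench) at the end of the collar's lever, 79 mm from the collar's vertical axis; a level steel bar 9 mm thick at 37 mm height joins it to the collar. It circles that axis at constant height; pinch or push it from above.
- collar (a joint): Angle (rad) of the swivel collar (dark knurled ring 62 mm across, 28 to 46 mm above the bench): 0 = locked, lever over the long black line on the white base plate, at a rigid end stop; up to 1.4 = unlocked. Grows clockwise seen from above: locking goes counter-clockwise. Stays where left; about 3 N at the hand grip turns it. Collar, lever and fork turn as one.
- fork: Fixed hinge leaf, a steel fork in one piece with the collar and lever: two level knuckle plates 28 mm wide (46-54 and 69-77 mm above the bench) with vertical 9 mm holes on the collar's axis, 15 mm gap between. Origin on that axis at bench height, z up. +y points out of the open mouth, -y to the web and the lever. The upright web's inner face is 16 mm behind the holes' axis; the sides are open.
- fork_bore (a point): Centre of the fork's two holes, mid-way in the gap, on the collar's axis, 61.5 mm above the bench; z axis is the hinge axis (vertical), +y points out of the mouth.
- swingarm: Loose arm on the bench: aluminium rail 24 wide, 18 tall, x = -75 to 78 mm, straight sides, 0.28 kg (+-20 %). Origin under the rail, near its balance point; x along it to the eye, z up. Black rider with socket (40 mm high) at x = -70 to -44: grip the rail between x = -40 and 75. In front a steel tongue, 5 to 13 mm above the underside, ends in a round 24 mm eye with a vertical 9 mm hole.
- eye_bore (a point): Centre of the hole in the swing arm's eye: x = 105 mm, y = 0, z = 9 mm in the arm's frame (mid-thickness of the tongue); same axes as the arm.
- tray: Bystander: grey parts tray 110 x 80 x 16 mm with white washers, lying on the bench; origin under its centre.
- pin: Bystander: the steel hinge pin, 8 mm with a tapered nose, 60 mm tall, standing on its 22 mm head in the tray; origin under its head. For a colleague to fit afterwards.
- receiver: Bystander: microwave receiver horn on a post with a round foot of 64 mm, 125 mm tall, standing on the bench; origin under its foot.
- meter: Bystander: black hand-held multimeter 150 x 78 x 34 mm lying on the bench; origin under its centre, x along its length.

How it is judged:
By the outcome, as a careful person would: the job done as asked, in the order asked, and still so for the second after the job is handed in, while the arm keeps its last pose, push and grip.
It also fails if it takes over 67 s, if anything falls off the work surface, if the arm or the gripper's body presses on something with over 40 N, if the wrist force passes 120 N, or if a joint passes its speed limit or range.

## Working session

There is one attempt and no reset: what is moved stays moved. The work goes in short steps, Python scripts to look and compute and a shell command to move; the robot and the scene stay as the last step left them, time stands still between calls to the robot, and variables do not carry over. Pictures are saved under pics/ and viewed, at most 10 in all, crops included, and the job is handed in when it is done.

```bash
ls; mkdir -p pics
python3 - <<'E'
from rig import r, grab_frame, camera_info
import cv2
print(r.read_state())
for n in("scene","top"):
    print(n,camera_info(n)); cv2.imwrite(f"pics/{n}0.png",grab_frame(n)[:,:,::-1])
E
```

```text
jog.py
pics
rig.py
{'clock': 0.0, 'joints': array([-1.34708930e+00,  1.59044073e-01,  1.59821781e+00,  3.52759343e-07,
        1.38616633e+00, -2.10093643e-01]), 'dq': array([ 0.00200295, -0.00161094, -0.00110303, -0.00049649, -0.0005579 ,
       -0.00052155]), 'joint_efforts': array([ 1.02372604e-03, -3.95997870e+01, -3.31427550e+01, -4.48090827e-05,
        8.40407069e-03,  3.38433836e-06]), 'tool_pos': array([ 0.24154771, -0.52121189,  0.25532686]), 'orientation': array([ 9.76568794e-01,  2.15203504e-01, -6.07363458e-06, -9.17757550e-04]), 'wrist_force': array([-0.70510954, -0.35109117, -0.1156359 ]), 'torque': array([ 0.01888978, -0.00589716, -0.00080078]), 'finger_force': 0.0, 'grip_width': 0.08540757607162223}
scene {'vertical_fov': 55.01746008066263, 'cx': 325.3105284043558, 'cy': 229.17037398452953, 'xyz': array([1.23532321, 0.0209837 , 0.79916251]), 'attitude': array([ 0.65297404,  0.66687619, -0.25091613, -0.25679203])}
top {'vertical_fov': 55.35867205932621, 'cx': 321.4485073174282, 'cy': 239.817397192912, 'xyz': array([ 0.4181774 , -0.0026462 ,  1.08570018]), 'attitude': array([-0.70188759,  0.70850691, -0.04471746,  0.05806993])}
```

View pics/scene0.png

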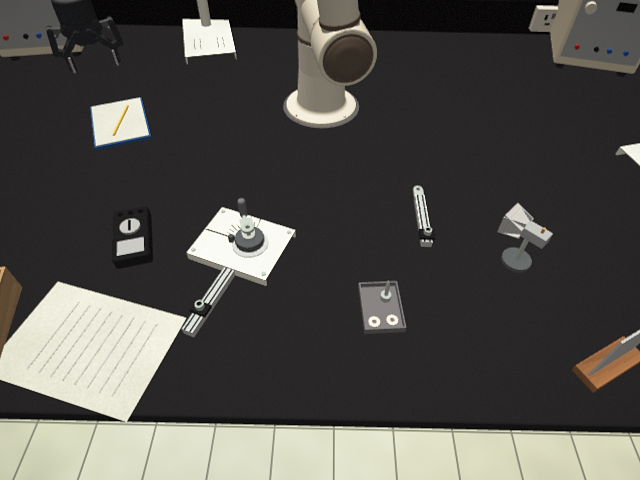

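View pics/top0.png

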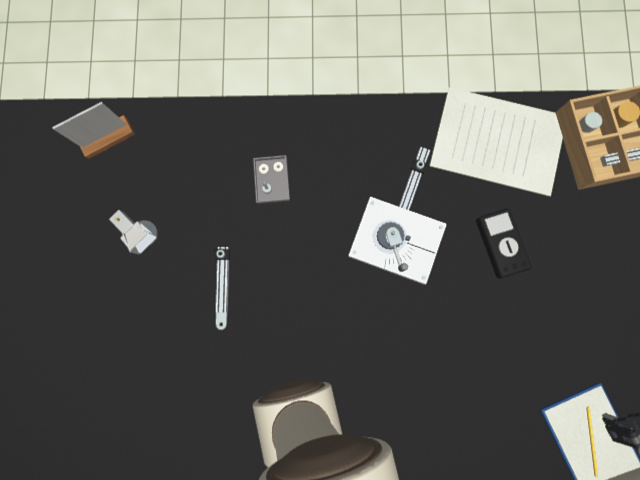

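The scene view shows the stand at about (243,240) and the swing arm at (423,215). In the top view the collar is at about (391,236), the lever grip at (403,267), the long mark runs to (435,250), and the arm goes from its rider (222,252) to its eye (221,323). Next I zoom in on both.

```bash
cat > h.py <<'E'
import numpy as np,cv2
from rig import r, grab_frame, camera_info
from scipy.spatial.transform import Rotation as R
def cam(n):
    c=camera_info(n); f=240/np.tan(np.radians(c["vertical_fov"])/2)
    return c["xyz"],R.from_quat(c["attitude"]),f,c["cx"],c["cy"]
def ray(n,u,v):
    o,q,f,cx,cy=cam(n); return o,q.apply([(u-cx)/f,(v-cy)/f,1.])
def onz(n,u,v,z):
    o,d=ray(n,u,v); return o+d*(z-o[2])/d[2]
def two(pt,ps):
    o1,d1=ray("top",*pt);o2,d2=ray("scene",*ps)
    A=np.stack([d1,-d2],1);s=np.linalg.lstsq(A,o2-o1,rcond=None)[0]
    a,b=o1+s[0]*d1,o2+s[1]*d2
    return (a+b)/2,np.linalg.norm(a-b)
def px(n,p):
    o,q,f,cx,cy=cam(n); c=q.inv().apply(np.asarray(p)-o); return cx+f*c[0]/c[2],cy+f*c[1]/c[2]
E
python3 - <<'E'
import cv2,numpy as np
t=cv2.imread("pics/top0.png");s=cv2.imread("pics/scene0.png")
def crop(i,x,y,w,h,k): return cv2.resize(i[y:y+h,x:x+w],None,fx=k,fy=k,interpolation=cv2.INTER_CUBIC)
a=np.hstack([crop(t,340,190,110,100,4),crop(t,190,240,60,100,4)])
b=np.hstack([crop(s,180,190,120,100,4),crop(s,400,175,50,100,4)])[:,:680]
cv2.imwrite("pics/c1.png",a);cv2.imwrite("pics/c2.png",b)
E
```

```text
(no output)
```

View pics/c1.png

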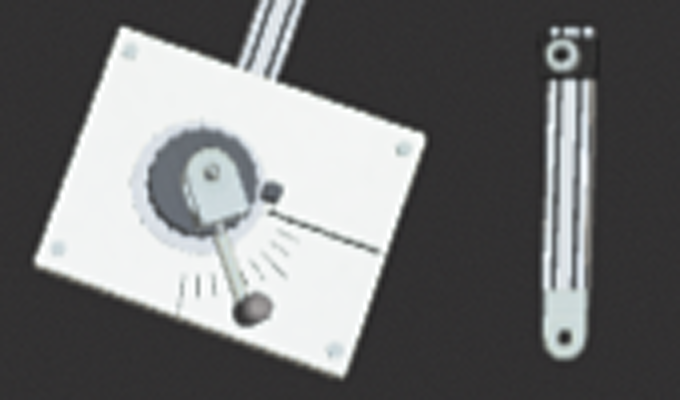

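View pics/c2.png

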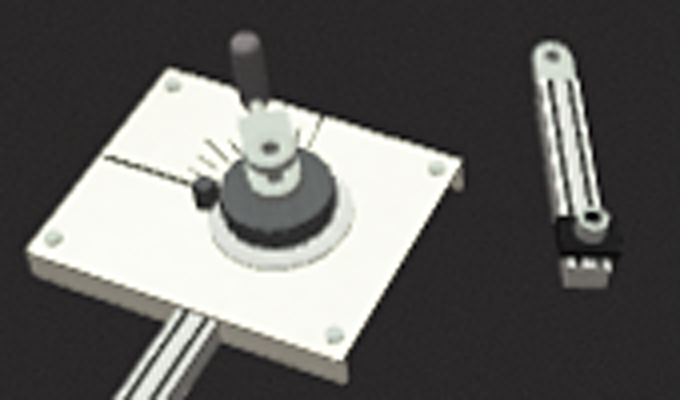

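Run:
```python
from h import *
np.set_printoptions(precision=4,suppress=True)
def T(u,v):return ((u+.5)/4-.5+340,(v+.5)/4-.5+190)
def TA(u,v):return ((u-440+.5)/4-.5+190,(v+.5)/4-.5+240)
def S(u,v):return ((u+.5)/4-.5+180,(v+.5)/4-.5+190)
def SA(u,v):return ((u-480+.5)/4-.5+400,(v+.5)/4-.5+175)
H,e=two(T(212,172),S(270,148));print("hole top",H,e)
G,e=two(T(256,304),S(245,40));print("grip top",G,e)
E,e=two(TA(564,338),SA(551,56));print("eye",E,e)
K,e=two(TA(562,54),SA(594,216));print("socket",K,e)
print("hole@.077",onz("top",*T(212,172),.077),onz("scene",*S(270,148),.077))
print("eye@.013",onz("top",*TA(564,338),.013),onz("scene",*SA(551,56),.013))
for z in (.01,.015,.02):
  print("line top",onz("top",*T(268,212),z),onz("top",*T(378,250),z),"scene",onz("scene",*S(190,183),z),onz("scene",*S(106,157),z))
# rail centreline from top image: bright stripe rows
im=cv2.imread("pics/top0.png").astype(float).sum(2)
g=[]
for v in range(262,310):
    w=im[v,205:240]-150;w[w<40]=0;w=(w>0)*1.; g.append((205+(w*np.arange(35)).sum()/w.sum(),v,w.sum()))
g=np.array(g);print(g[::6])
P=np.array([onz("top",u,v,.018) for u,v,_ in g]);c=np.polyfit(P[:,0],P[:,1],1);print("rail y=",c,"heading to eye",np.arctan2(-c[0],-1), "y at eye",np.polyval(c,E[0]))
d=G-H;print("lever len/ang",np.hypot(d[0],d[1]),np.arctan2(d[1],d[0]))
```

```text
hole top [ 0.5806 -0.1433  0.0769] 0.000959293937213789
grip top [ 0.5063 -0.1651  0.0832] 0.0027626892541734987
eye [0.3805 0.2517 0.0119] 0.0017624056751205028
socket [0.5428 0.2506 0.0413] 5.8575856282340966e-05
hole@.077 [ 0.5806 -0.1428  0.077 ] [ 0.5807 -0.1437  0.077 ]
eye@.013 [0.3805 0.2523 0.013 ] [0.3819 0.2504 0.013 ]
line top [ 0.567  -0.1844  0.01  ] [ 0.5437 -0.2482  0.01  ] scene [ 0.5481 -0.2008  0.01  ] [ 0.5297 -0.252   0.01  ]
line top [ 0.5663 -0.1835  0.015 ] [ 0.5432 -0.247   0.015 ] scene [ 0.5525 -0.1994  0.015 ] [ 0.5342 -0.2502  0.015 ]
line top [ 0.5656 -0.1827  0.02  ] [ 0.5426 -0.2459  0.02  ] scene [ 0.5568 -0.198   0.02  ] [ 0.5386 -0.2485  0.02  ]
[[222.  262.   13. ]
 [222.  268.   13. ]
 [222.  274.   13. ]
 [222.  280.   13. ]
 [222.  286.   13. ]
 [221.5 292.   14. ]
 [221.  298.   13. ]
 [221.  304.   13. ]]
rail y= [-0.0045  0.253 ] heading to eye 3.137109695527575 y at eye 0.2512582698622611
lever len/ang 0.07748715126734587 -2.856351738678799
```

Two-view triangulation gives heights that match the text: hole 76.9 mm, grip 83 mm, eye 12 mm. The lever is at −2.856 rad and the lock mark at −1.92 rad. I'll pinch the lever grip tangentially and swing it about 0.93 rad.

```bash
cat >> h.py <<'E'
def go(x,y,z,h):
    "tool-axes step (dx,dy,dz,rotvec) from measured pose to down-pointing pose with tool x heading h"
    s=r.read_state();q=R.from_quat(s["orientation"])
    tx=np.array([np.cos(h),np.sin(h),0]);tz=np.array([0,0,-1.])
    t=R.from_matrix(np.stack([tx,np.cross(tz,tx),tz],1))
    d=q.inv().apply(np.array([x,y,z])-s["tool_pos"])
    print("d",np.round(d,4),"rot",np.round((q.inv()*t).as_rotvec(),4),"p",np.round(s["tool_pos"],4),"F",np.round(s["wrist_force"],1),"t",s["clock"])
E
python3 - <<'E'
from h import *
go(.5049,-.1655,.16,.2856)
E
```

```text
d [ 0.3885 -0.2119  0.0959] rot [-0.0017 -0.0002  0.1482] p [ 0.2416 -0.5212  0.2554] F [-0.2  0.   0.6] t 0.1
```

```bash
echo '{"steps":[[0.032,-0.0175,0,0,0,0],[0.032,-0.0175,0,0,0,0],[0.032,-0.0175,0,0,0,0],[0.032,-0.0175,0,0,0,0],[0.032,-0.0175,0,0,0,0],[0.032,-0.0175,0,0,0,0],[0.032,-0.0175,0,0,0,0],[0.032,-0.0175,0,0,0,0],[0.032,-0.0175,0,0,0,0],[0.032,-0.0175,0,0,0,0]]}' > next.json && python3 jog.py next.json 0.05; echo '{"steps":[[0.032,-0.0175,0.03,0,0,0],[0.03,-0.017,0.03,0,0,0],[0,0,0,0,0,0.1],[0,0,0,0,0,0.048],[0,0,0,0,0,0]]}' > next.json && python3 jog.py next.json
python3 -c "
from h import *
go(.5049,-.1655,.12,.2856)"
```

```text
clock: 0.93
tool_pos: [0.459, -0.2266, 0.256]
orientation: [0.977, 0.215, -0.0, -0.0]
wrist_force: [0.2, -0.1, -0.3]
grip_width: 0.0499
finger_force: 0.0
clock: 1.35
tool_pos: [0.4956, -0.176, 0.2013]
orientation: [0.99, 0.143, -0.001, -0.001]
wrist_force: [-0.3, -0.9, -0.2]
grip_width: 0.0499
finger_force: 0.0
d [ 0.012  -0.0073  0.0813] rot [-0.0017  0.0016  0.0005] p [ 0.4956 -0.176   0.2013] F [-0.3 -0.9 -0.2] t 1.35
```

Descend to TCP z ≈ 0.072 (tips at 47 mm, above the bar), then pinch.

```bash
echo '{"steps":[[0.006,-0.0037,0.033,0,0,0],[0.006,-0.0036,0.033,0,0,0],[0,0,0.032,0,0,0],[0,0,0.031,0,0,0],[0,0,0,0,0,0]]}' > next.json && python3 jog.py next.json
python3 -c "
from h import *
go(.5049,-.1655,.072,.2856)"
echo '{"steps":[[0,0,0,0,0,0],[0,0,0,0,0,0],[0,0,0,0,0,0],[0,0,0,0,0,0],[0,0,0,0,0,0],[0,0,0,0,0,0]]}' > next.json && python3 jog.py next.json 0.0 25
python3 -c "
from h import *
go(.5049,-.1655,.072,.2856)"
```

```text
clock: 1.77
tool_pos: [0.5008, -0.1643, 0.0673]
orientation: [0.99, 0.143, -0.005, -0.004]
wrist_force: [-1.0, 1.1, -1.4]
grip_width: 0.05
finger_force: 0.0
d [ 0.0035  0.0023 -0.0047] rot [-0.0091  0.0083  0.0011] p [ 0.5008 -0.1643  0.0673] F [-1.   1.1 -1.4] t 1.7667
clock: 2.27
tool_pos: [0.5068, -0.1677, 0.0761]
orientation: [0.99, 0.143, 0.001, 0.001]
wrist_force: [-3.0, 0.7, 8.0]
grip_width: 0.0171
finger_force: 25.1
d [-0.0012 -0.0026  0.0041] rot [ 0.0032 -0.0025  0.0006] p [ 0.5068 -0.1677  0.0761] F [-3.   0.7  8. ] t 2.2667
```

```bash
echo '{"steps":[[0,0,0,0,0,0],[0,0,0,0,0,0],[0.0004,0.0079,0,0,0,-0.1],[0.0004,0.0079,0,0,0,-0.1],[0.0004,0.0079,0,0,0,-0.1],[0.0004,0.0079,0,0,0,-0.1],[0.0004,0.0079,0,0,0,-0.1],[0.0004,0.0079,0,0,0,-0.1],[0.0004,0.0079,0,0,0,-0.1],[0,0,0,0,0,0]]}' > next.json && python3 jog.py next.json
python3 -c "
from h import *
go(.5806-.079*np.cos(1.22),-.1433-.079*np.sin(1.22),.072,1.22)"
```

```text
clock: 3.1
tool_pos: [0.5409, -0.2101, 0.0761]
orientation: [0.88, 0.475, 0.003, 0.001]
wrist_force: [5.5, 6.1, 4.2]
grip_width: 0.0171
finger_force: 25.6
d [0.0007 0.0146 0.0042] rot [ 0.0057 -0.0033 -0.2304] p [ 0.5409 -0.2101  0.0761] F [5.5 6.1 4.2] t 3.1
```

```bash
echo '{"steps":[[0.0002,0.0039,0,0,0,-0.05],[0.0002,0.0039,0,0,0,-0.05],[0.0002,0.0039,0,0,0,-0.05],[0,0,0,0,0,0],[0,0,0,0,0,0]]}' > next.json && python3 jog.py next.json
echo '{"steps":[[0.0001,0.002,0,0,0,-0.025],[0,0,0,0,0,0],[0,0,0,0,0,0]]}' > next.json && python3 jog.py next.json
python3 -c "
from h import *
go(.5806-.079*np.cos(1.22),-.1433-.079*np.sin(1.22),.072,1.22)"
```

```text
clock: 3.52
tool_pos: [0.5505, -0.2149, 0.0761]
orientation: [0.843, 0.538, 0.003, 0.001]
wrist_force: [4.0, 7.1, 3.7]
grip_width: 0.0172
finger_force: 25.7
clock: 3.77
tool_pos: [0.552, -0.2155, 0.0761]
orientation: [0.836, 0.548, 0.002, 0.001]
wrist_force: [2.4, 7.3, 5.7]
grip_width: 0.0168
finger_force: 25.8
d [-0.0012  0.0021  0.0041] rot [ 0.004  -0.0026 -0.0591] p [ 0.552  -0.2155  0.0761] F [2.4 7.3 5.7] t 3.7667
```

```bash
for i in 1; do echo '{"steps":[[0,0.0015,0,0,0,-0.02],[0,0,0,0,0,0],[0,0,0,0,0,0]]}' > next.json && python3 jog.py next.json; echo '{"steps":[[0,0.0015,0,0,0,-0.02],[0,0,0,0,0,0],[0,0,0,0,0,0]]}' > next.json && python3 jog.py next.json; echo '{"steps":[[0,0.0015,0,0,0,-0.02],[0,0,0,0,0,0],[0,0,0,0,0,0]]}' > next.json && python3 jog.py next.json;done
python3 -c "
from h import *
go(.5806-.079*np.cos(1.22),-.1433-.079*np.sin(1.22),.072,1.22)
s=r.read_state();print(R.from_quat(s['orientation']).inv().apply(s['wrist_force']))"
```

```text
clock: 4.02
tool_pos: [0.5529, -0.2159, 0.0761]
orientation: [0.831, 0.557, 0.002, 0.0]
wrist_force: [0.9, 7.9, 8.9]
grip_width: 0.017
finger_force: 25.9
clock: 4.27
tool_pos: [0.553, -0.2158, 0.076]
orientation: [0.825, 0.565, 0.001, -0.001]
wrist_force: [-5.8, 9.3, 12.3]
grip_width: 0.0172
finger_force: 26.5
clock: 4.52
tool_pos: [0.5532, -0.2157, 0.0759]
orientation: [0.819, 0.573, 0.0, -0.003]
wrist_force: [-10.1, 12.1, 17.3]
grip_width: 0.017
finger_force: 27.2
d [-0.0016  0.0009  0.0039] rot [-0.0049 -0.0035  0.0009] p [ 0.5532 -0.2157  0.0759] F [-10.1  12.1  17.3] t 4.5167
[  7.95080761 -13.71291178 -17.1890394 ]
```

The lever is against its stop: the tangential force rose to 14 N and motion ceased at (0.5531, −0.2158). I'll open, re-pinch radially to locate the grip in the robot's frame, and check with a picture.

```bash
echo '{"steps":[[0,0,0,0,0,0],[0,0,0,0,0,0],[0,0,0,0,0,0],[0,0,0,0,0,0],[0,0,0,0,0,0]]}' > next.json && python3 jog.py next.json 0.042
python3 -c "
from h import *
go(.5531,-.2158,.076,-.35)
f=grab_frame('top')[:,:,::-1];cv2.imwrite('pics/t1.png',f)"
```

```text
clock: 4.93
tool_pos: [0.5542, -0.2185, 0.0737]
orientation: [0.819, 0.573, 0.0, 0.0]
wrist_force: [1.1, -0.9, 0.9]
grip_width: 0.0423
finger_force: 0.0
d [ 0.0022 -0.0019 -0.0023] rot [ 7.0000e-04 -3.0000e-04  1.5705e+00] p [ 0.5542 -0.2185  0.0737] F [ 1.1 -0.9  0.9] t 4.9333
```

```bash
echo '{"steps":[[0.0022,-0.0019,-0.003,0,0,0.12],[0,0,0,0,0,0.12],[0,0,0,0,0,0.12],[0,0,0,0,0,0.12],[0,0,0,0,0,0.12],[0,0,0,0,0,0.12],[0,0,0,0,0,0.12],[0,0,0,0,0,0.12],[0,0,0,0,0,0.12],[0,0,0,0,0,0.12]]}' > next.json && python3 jog.py next.json ; echo '{"steps":[[0,0,0,0,0,0.12],[0,0,0,0,0,0.12],[0,0,0,0,0,0.12],[0,0,0,0,0,0],[0,0,0,0,0,0],[0,0,0,0,0,0]]}' > next.json && python3 jog.py next.json
python3 -c "
from h import *
go(.5531,-.2158,.076,-.35)"
echo '{"steps":[[0,0,0,0,0,0],[0,0,0,0,0,0],[0,0,0,0,0,0],[0,0,0,0,0,0],[0,0,0,0,0,0]]}' > next.json && python3 jog.py next.json 0 20
python3 -c "
from h import *
go(.5531,-.2158,.076,-.35)
s=r.read_state();print(R.from_quat(s['orientation']).inv().apply(s['wrist_force']),s['joints'])"
```

```text
clock: 5.82
tool_pos: [0.553, -0.2156, 0.0764]
orientation: [1.0, 0.007, 0.0, 0.0]
wrist_force: [0.5, 0.6, -0.3]
grip_width: 0.0418
finger_force: 0.0
clock: 6.32
tool_pos: [0.553, -0.2155, 0.0764]
orientation: [0.986, -0.167, -0.0, -0.0]
wrist_force: [-0.1, 0.6, -0.5]
grip_width: 0.0424
finger_force: 0.0
d [0.0002 0.0002 0.0004] rot [-0.      0.      0.0137] p [ 0.553  -0.2155  0.0764] F [-0.1  0.6 -0.5] t 6.3167
clock: 6.73
tool_pos: [0.5526, -0.2165, 0.0766]
orientation: [0.986, -0.168, -0.0, 0.001]
wrist_force: [-2.2, -4.6, 0.7]
grip_width: 0.0169
finger_force: 22.9
d [ 0.0002 -0.0009  0.0006] rot [0.0019 0.     0.0115] p [ 0.5526 -0.2165  0.0766] F [-2.2 -4.6  0.7] t 6.7333
[-0.53858982  5.06223715 -0.66259082] [-0.57599826  0.40476366  1.67712752 -0.00209213  1.05929307  1.33434313]
```

```bash
echo '{"steps":[[0,0.001,0,0,0,0.011],[0,0,0,0,0,0],[0,0,0,0,0,0],[0,0,0,0,0,0]]}' > next.json && python3 jog.py next.json
python3 - <<'E'
from h import *
s=r.read_state();print(R.from_quat(s['orientation']).inv().apply(s['wrist_force']),s['tool_pos'])
from scipy.optimize import least_squares
P2r=s['tool_pos'][:2]; h=1.2216; rho=-np.array([np.cos(h),np.sin(h)])
T2=np.array([.5530,-.2158]); off=(P2r-T2)@rho; print("radial offset",off)
pts=np.array([[.5068,-.1677],[.5409,-.2101],[.5505,-.2149],[.5520,-.2155],[.5529,-.2159]])
for R0 in (.079-off,None):
    f=lambda x:np.hypot(pts[:,0]-x[0],pts[:,1]-x[1])-(R0 or x[2])
    o=least_squares(f,[.58,-.143,.077],x_scale=1e-2);print(R0,o.x,o.fun*1e3, "heading",np.arctan2(o.x[1]-T2[1],o.x[0]-T2[0]))
E
```

```text
clock: 7.07
tool_pos: [0.5526, -0.2166, 0.0766]
orientation: [0.985, -0.174, -0.0, 0.0]
wrist_force: [-2.1, -2.0, 1.6]
grip_width: 0.0171
finger_force: 23.0
[-1.24177966  2.6344248  -1.61385368] [ 0.55257946 -0.21657476  0.0766169 ]
radial offset 0.0008718878342094848
0.07812811216579052 [ 0.5808952 -0.1429439  0.077    ] [-0.00665101  0.03554692 -0.01570349 -0.02996801  0.0148571 ] heading 1.2051344899239762
None [ 0.58037059 -0.14343472  0.0774691 ] [-0.00016381  0.00468633 -0.01240941 -0.02043648  0.02832345] heading 1.2091984485271388
```

Run:
```python
import cv2
i=cv2.imread('pics/t1.png');cv2.imwrite('pics/t1c.png',cv2.resize(i[190:290,340:450],None,fx=6,fy=6,interpolation=cv2.INTER_CUBIC))
```

```text
(no output)
```

View pics/t1c.png

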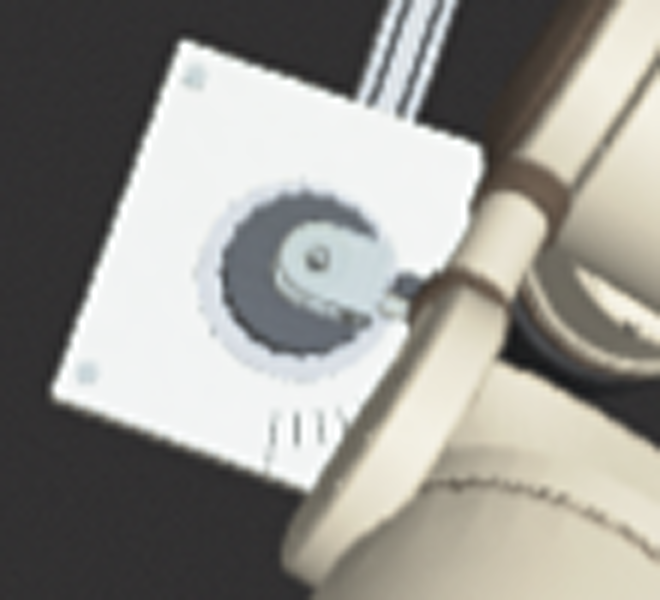

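Picture: the collar is turned so the lever lies along the long line to the stop post (405,285), with the hole at (317,259) in the crop. The circle fit puts the axis at (0.5808, −0.1430) and the mouth heading at 1.206, which agrees with the cameras. Next: release, rise and go to the swing arm.

```bash
echo '{"steps":[[0,0,0,0,0,0],[0,0,0,0,0,0],[0,0,0,0,0,0],[0,0,0,0,0,0],[0,0,-0.03,0,0,0],[0,0,-0.04,0,0,0],[0,0,-0.04,0,0,0],[0,0,-0.02,0,0,0],[0,0,0,0,0,0]]}' > next.json && python3 jog.py next.json 0.05
python3 -c "
from h import *
f=grab_frame('top')[:,:,::-1];cv2.imwrite('pics/t2.png',f)
go(.486,.2508,.2,-.0045)"
```

```text
clock: 7.82
tool_pos: [0.5557, -0.2181, 0.2135]
orientation: [0.985, -0.174, 0.006, 0.002]
wrist_force: [0.1, -0.3, 1.2]
grip_width: 0.0498
finger_force: 0.0
d [-0.2248 -0.4163  0.008 ] rot [ 0.0025 -0.0065 -0.3455] p [ 0.5544 -0.2173  0.21  ] F [ 0.3  0.2 -0.4] t 7.8667
```

```bash
echo '{"steps":[[-0.018,-0.0333,0,0,0,0],[-0.018,-0.0333,0,0,0,0],[-0.018,-0.0333,0,0,0,0],[-0.018,-0.0333,0,0,0,0],[-0.018,-0.0333,0,0,0,0],[-0.018,-0.0333,0,0,0,0],[-0.018,-0.0333,0,0,0,0],[-0.018,-0.0333,0,0,0,0],[-0.018,-0.0333,0,0,0,0],[-0.018,-0.0333,0,0,0,0]]}' > next.json && python3 jog.py next.json; echo '{"steps":[[-0.018,-0.0333,0,0,0,0],[-0.018,-0.0333,0,0,0,0],[0,0,0,0,0,-0.115],[0,0,0,0,0,-0.115],[0,0,0,0,0,-0.115],[0,0,0,0,0,0],[0,0,0,0,0,0]]}' > next.json && python3 jog.py next.json
python3 -c "
from h import *
go(.486,.2508,.08,-.0045)"
```

```text
clock: 8.7
tool_pos: [0.496, 0.1599, 0.2044]
orientation: [0.985, -0.174, -0.002, 0.0]
wrist_force: [0.9, 0.1, -0.0]
grip_width: 0.0495
finger_force: 0.0
clock: 9.28
tool_pos: [0.4859, 0.2329, 0.2049]
orientation: [1.0, -0.004, -0.001, 0.0]
wrist_force: [0.7, 0.6, -0.1]
grip_width: 0.0498
finger_force: 0.0
d [ 0.0003 -0.0179  0.1249] rot [ 0.0005  0.0028 -0.0038] p [0.4859 0.2329 0.2049] F [ 0.7  0.6 -0.1] t 9.2833
```

```bash
echo '{"steps":[[0,-0.009,0.03,0,0,-0.004],[0,-0.009,0.035,0,0,0],[0,0,0.035,0,0,0],[0,0,0.03,0,0,0],[0,0,0,0,0,0],[0,0,0,0,0,0],[0,0,0,0,0,0]]}' > next.json && python3 jog.py next.json
python3 -c "
from h import *
go(.486,.2508,.030,-.0045)"
```

```text
clock: 9.87
tool_pos: [0.4881, 0.2512, 0.0781]
orientation: [1.0, -0.001, 0.001, -0.0]
wrist_force: [0.0, -0.6, 1.6]
grip_width: 0.0504
finger_force: 0.0
d [-0.0022  0.0004  0.0481] rot [-0.0006 -0.0022  0.0017] p [0.4881 0.2512 0.0781] F [ 0.  -0.6  1.6] t 9.8667
```

```bash
echo '{"steps":[[-0.002,0,0.02,0,0,0],[0,0,0.02,0,0,0],[0,0,0.007,0,0,0],[0,0,0,0,0,0],[0,0,0,0,0,0],[0,0,0,0,0,0]]}' > next.json && python3 jog.py next.json
echo '{"steps":[[0,0,0,0,0,0],[0,0,0,0,0,0],[0,0,0,0,0,0],[0,0,0,0,0,0],[0,0,0,0,0,0],[0,0,0,0,0,0]]}' > next.json && python3 jog.py next.json 0 60
python3 -c "
from h import *
go(.486,.2508,.030,-.0045)"
```

```text
clock: 10.37
tool_pos: [0.4865, 0.2515, 0.0315]
orientation: [1.0, -0.001, 0.002, -0.0]
wrist_force: [-0.5, 0.3, 1.5]
grip_width: 0.0502
finger_force: 0.0
clock: 10.87
tool_pos: [0.4859, 0.2513, 0.0309]
orientation: [1.0, -0.001, 0.001, -0.0]
wrist_force: [-1.6, 0.1, 5.6]
grip_width: 0.0225
finger_force: 60.8
d [0.0001 0.0005 0.0009] rot [-0.0005 -0.002   0.0033] p [0.4859 0.2513 0.0309] F [-1.6  0.1  5.6] t 10.8667
```

```bash
echo '{"steps":[[0,0,-0.02,0,0,0],[0,0,-0.03,0,0,0],[0,0,-0.04,0,0,0],[0,0,-0.04,0,0,0],[0,0,-0.04,0,0,0],[0,0,0,0,0,0],[0,0,0,0,0,0],[0,0,0,0,0,0]]}' > next.json && python3 jog.py next.json
python3 -c "
from h import *
print('pin',two((266,187),(388,282)),onz('top',266,188,.03))
for p in ((253,157),(287,155),(289,200),(256,202)): print('tray',onz('top',*p,.016))
s=grab_frame('scene')[:,:,::-1];t=grab_frame('top')[:,:,::-1];cv2.imwrite('pics/s3.png',s);cv2.imwrite('pics/t3.png',t)
m=np.array([np.cos(1.206),np.sin(1.206)]);p=np.array([.5808,-.143])+.14*m
go(p[0],p[1],.18,1.206)"
```

```text
clock: 11.53
tool_pos: [0.4838, 0.2508, 0.198]
orientation: [1.0, -0.001, -0.001, 0.0]
wrist_force: [-0.4, -0.7, -3.2]
grip_width: 0.0222
finger_force: 59.7
pin (array([0.69636513, 0.14680162, 0.04909975]), np.float64(0.0037910089270393665)) [0.69891527 0.14758262 0.03      ]
tray [0.78065028 0.18206004 0.016     ]
tray [0.7844979  0.09914624 0.016     ]
tray [0.67234266 0.09401174 0.016     ]
tray [0.66842759 0.17329506 0.016     ]
d [0.148  0.2626 0.0162] rot [-0.002   0.0055 -1.2073] p [0.4831 0.2506 0.1966] F [ 0.9 -0.4 -5.5] t 11.6333
```

```bash
echo '{"steps":[[0,0,0,0,0,-0.08],[0,0,0,0,0,-0.12],[0,0,0,0,0,-0.12],[0,0,0,0,0,-0.12],[0,0,0,0,0,-0.12],[0,0,0,0,0,-0.12],[0,0,0,0,0,-0.12],[0,0,0,0,0,-0.12],[0,0,0,0,0,-0.12],[0,0,0,0,0,-0.12]]}' > next.json && python3 jog.py next.json; echo '{"steps":[[0,0,0,0,0,-0.047],[0,0,0,0,0,0],[0,0,0,0,0,0],[0,0,0,0,0,0]]}' > next.json && python3 jog.py next.json
python3 -c "
from h import *
m=np.array([np.cos(1.206),np.sin(1.206)]);p=np.array([.5808,-.143])+.145*m
go(p[0],p[1],.2,1.206);print(r.read_state()['joints'])"
```

```text
clock: 12.47
tool_pos: [0.4835, 0.2507, 0.1969]
orientation: [0.835, 0.55, -0.002, -0.001]
wrist_force: [0.3, 0.6, -3.4]
grip_width: 0.0227
finger_force: 59.7
clock: 12.8
tool_pos: [0.4843, 0.2509, 0.1982]
orientation: [0.824, 0.566, -0.001, -0.0]
wrist_force: [-0.5, -0.2, -2.7]
grip_width: 0.0224
finger_force: 59.7
d [-0.1881  0.231  -0.0019] rot [-0.0019  0.0013 -0.0017] p [0.4843 0.2509 0.1982] F [-0.5 -0.2 -2.7] t 12.8
[2.56300945e-01 1.35124274e-01 1.74101329e+00 6.07319545e-05
 1.26773102e+00 6.22774582e-01]
```

```bash
echo '{"steps":[[-0.0188,0.0231,0,0,0,0],[-0.0188,0.0231,0,0,0,0],[-0.0188,0.0231,0,0,0,0],[-0.0188,0.0231,0,0,0,0],[-0.0188,0.0231,0,0,0,0],[-0.0188,0.0231,0,0,0,0],[-0.0188,0.0231,0,0,0,0],[-0.0188,0.0231,0,0,0,0],[-0.0188,0.0231,0,0,0,0],[-0.0188,0.0231,0,0,0,0]]}' > next.json && python3 jog.py next.json; echo '{"steps":[[0,0,0.01,0,0,0],[0,0,0.03,0,0,0],[0,0,0.03,0,0,0],[0,0,0.03,0,0,0],[0,0,0.01,0,0,0],[0,0,0,0,0,0],[0,0,0,0,0,0],[0,0,0,0,0,0],[0,0,0,0,0,0],[0,0,0,0,0,0]]}' > next.json && python3 jog.py next.json
python3 -c "
from h import *
for n in('top','scene'):cv2.imwrite(f'pics/{n}4.png',grab_frame(n)[:,:,::-1])
m=np.array([np.cos(1.206),np.sin(1.206)]);p=np.array([.5808,-.143])+.145*m
go(p[0],p[1],.0834,1.206)
a=cv2.imread('pics/top4.png')[170:270,330:430];b=cv2.imread('pics/scene4.png')[170:270,200:300]
cv2.imwrite('pics/c4.png',cv2.resize(np.hstack([a,b]),None,fx=4,fy=4,interpolation=cv2.INTER_CUBIC))"
```

```text
clock: 13.63
tool_pos: [0.6339, -0.0084, 0.1988]
orientation: [0.824, 0.567, -0.0, -0.0]
wrist_force: [0.6, 0.8, -3.5]
grip_width: 0.0221
finger_force: 59.7
clock: 14.47
tool_pos: [0.635, -0.0072, 0.0918]
orientation: [0.824, 0.567, 0.001, 0.001]
wrist_force: [-0.3, 1.1, -2.9]
grip_width: 0.0222
finger_force: 59.9
d [-0.001  -0.0016  0.0075] rot [ 0.0022 -0.0004 -0.0002] p [ 0.6344 -0.0071  0.0909] F [ 0.2 -0.3 -2.8] t 14.5667
```

View pics/c4.png

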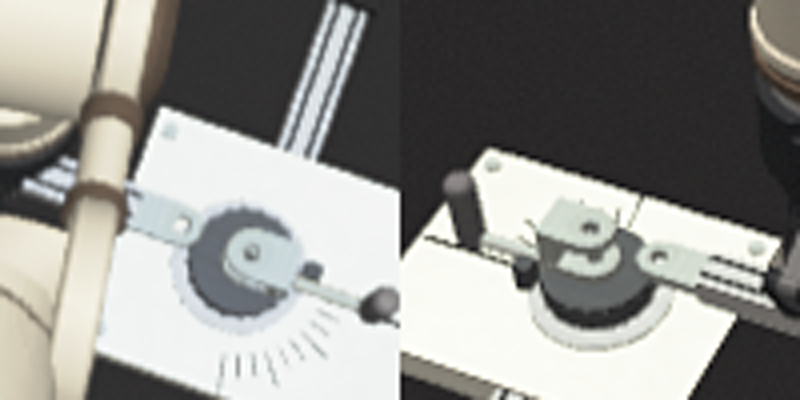

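The lever lies over the long line. The eye hole is at top-crop (184,225) and scene-crop (258,257), the fork hole at (252,252) and (191,228). Triangulating these:

Run:
```python
from h import *
np.set_printoptions(precision=4,suppress=True)
f=lambda u,x0,y0:((u[0]+.5)/4-.5+x0,(u[1]+.5)/4-.5+y0)
H,e1=two(f((252,252),330,170),f((191,228),200,170));E,e2=two(f((184,225),330,170),f((258,257),200,170))
m=np.array([np.cos(1.206),np.sin(1.206)]);n=np.array([m[1],-m[0]])
print(H,e1,E,e2,"along",(E-H)[:2]@m,"lat",(E-H)[:2]@n,"dz",E[2]-H[2])
p=r.read_state()['tool_pos'][:2]-np.array([.5808,-.143]);print("tcp along/lat",p@m,p@n)
G,e=two(f((384,305),330,170),f((457-400,180),200,170));print("grip top",G,e,np.arctan2(*(H-G)[1::-1]))
```

```text
[ 0.5806 -0.143   0.0769] 0.000438981734065558 [ 0.5969 -0.1061  0.0733] 0.0006369974767348913 along 0.04032943804630593 lat 0.0020640479165709227 dz -0.0035145773149607984
tcp along/lat 0.14603416545202325 0.0015537375182811189
grip top [ 0.5501 -0.2167  0.0792] 0.004761007348437748 1.1780438855331283
```

```bash
echo '{"steps":[[0,-0.0016,0.0075,0.002,0,0],[0,0,0,0,0,0],[0,0,0,0,0,0],[0,0,0,0,0,0],[0,0,0,0,0,0],[0,0,0,0,0,0]]}' > next.json && python3 jog.py next.json
python3 -c "
from h import *
m=np.array([np.cos(1.206),np.sin(1.206)]);p=np.array([.5808,-.143])+.1057*m
go(p[0],p[1],.0834,1.206)"
```

```text
clock: 15.07
tool_pos: [0.6322, -0.0065, 0.0821]
orientation: [0.824, 0.567, -0.0, -0.001]
wrist_force: [0.1, -0.4, -4.0]
grip_width: 0.0221
finger_force: 59.9
d [-0.0402  0.0007 -0.0013] rot [-0.0018 -0.0001 -0.0002] p [ 0.6322 -0.0065  0.0821] F [ 0.1 -0.4 -4. ] t 15.0667
```

```bash
echo '{"steps":[[0,0,-0.0005,-0.002,0,0],[0,0,0,0,0,0],[0,0,0,0,0,0],[0,0,0,0,0,0],[0,0,0,0,0,0],[0,0,0,0,0,0],[0,0,0,0,0,0],[0,0,0,0,0,0],[0,0,0,0,0,0],[0,0,0,0,0,0]]}' > next.json && python3 jog.py next.json
python3 -c "
from h import *
m=np.array([np.cos(1.206),np.sin(1.206)]);p=np.array([.5808,-.143])+.1057*m
go(p[0],p[1],.0834,1.206)"
echo '{"steps":[[0,0,0,0,0,0],[0,0,0,0,0,0],[0,0,0,0,0,0]]}' > next.json && python3 jog.py next.json
python3 -c "
from h import *
m=np.array([np.cos(1.206),np.sin(1.206)]);p=np.array([.5808,-.143])+.1057*m
go(p[0],p[1],.0834,1.206)"
```

```text
clock: 15.9
tool_pos: [0.6321, -0.0065, 0.0825]
orientation: [0.824, 0.567, 0.0, 0.0]
wrist_force: [0.2, -0.3, -2.7]
grip_width: 0.0225
finger_force: 59.9
d [-0.0402  0.0008 -0.0009] rot [ 0.     -0.     -0.0002] p [ 0.6321 -0.0065  0.0825] F [ 0.2 -0.3 -2.7] t 15.9
clock: 16.15
tool_pos: [0.6321, -0.0064, 0.0825]
orientation: [0.824, 0.567, 0.0, -0.0]
wrist_force: [-0.5, 0.0, -3.6]
grip_width: 0.0224
finger_force: 59.9
d [-0.0402  0.0008 -0.0009] rot [-0.     -0.     -0.0002] p [ 0.6321 -0.0064  0.0825] F [-0.5  0.  -3.6] t 16.15
```

```bash
echo '{"steps":[[-0.004,0.0008,-0.0009,0,0,0],[-0.006,0,0,0,0,0],[-0.006,0,0,0,0,0],[-0.006,0,0,0,0,0],[-0.006,0,0,0,0,0],[-0.006,0,0,0,0,0],[-0.004,0,0,0,0,0],[0,0,0,0,0,0],[0,0,0,0,0,0],[0,0,0,0,0,0]]}' > next.json && python3 jog.py next.json
echo '{"steps":[[-0.002,0,0,0,0,0],[0,0,0,0,0,0],[0,0,0,0,0,0],[0,0,0,0,0,0],[0,0,0,0,0,0]]}' > next.json && python3 jog.py next.json
python3 -c "
from h import *
m=np.array([np.cos(1.206),np.sin(1.206)]);p=np.array([.5808,-.143])+.1057*m
go(p[0],p[1],.0834,1.206)"
```

```text
clock: 16.98
tool_pos: [0.6193, -0.0421, 0.0834]
orientation: [0.824, 0.567, 0.0, -0.0]
wrist_force: [-1.0, 0.1, -3.7]
grip_width: 0.0222
finger_force: 59.9
clock: 17.4
tool_pos: [0.6186, -0.044, 0.0834]
orientation: [0.824, 0.567, 0.0, -0.0]
wrist_force: [-0.0, 0.1, -3.0]
grip_width: 0.0222
finger_force: 59.9
d [-0.0003  0.     -0.    ] rot [ 0. -0. -0.] p [ 0.6186 -0.044   0.0834] F [-0.   0.1 -3. ] t 17.4
```

The eye is inside without contact, at the estimated place. I'll check its depth by touching the web gently (expected 4 mm further on).

```bash
echo '{"steps":[[-0.001,0,0,0,0,0],[-0.001,0,0,0,0,0],[-0.001,0,0,0,0,0],[0,0,0,0,0,0],[0,0,0,0,0,0],[0,0,0,0,0,0]]}' > next.json && python3 jog.py next.json; echo '{"steps":[[-0.0007,0,0,0,0,0],[0,0,0,0,0,0],[0,0,0,0,0,0],[0,0,0,0,0,0]]}' > next.json && python3 jog.py next.json;echo '{"steps":[[-0.0006,0,0,0,0,0],[0,0,0,0,0,0],[0,0,0,0,0,0],[0,0,0,0,0,0]]}' > next.json && python3 jog.py next.json;echo '{"steps":[[-0.0006,0,0,0,0,0],[0,0,0,0,0,0],[0,0,0,0,0,0],[0,0,0,0,0,0]]}' > next.json && python3 jog.py next.json
python3 -c "
from h import *
m=np.array([np.cos(1.206),np.sin(1.206)]);p=np.array([.5808,-.143])+.1057*m
go(p[0],p[1],.0834,1.206)"
```

```text
clock: 17.9
tool_pos: [0.6175, -0.0469, 0.0834]
orientation: [0.824, 0.567, 0.0, -0.0]
wrist_force: [-0.0, -0.2, -3.2]
grip_width: 0.022
finger_force: 59.9
clock: 18.23
tool_pos: [0.6172, -0.0475, 0.0834]
orientation: [0.824, 0.567, 0.0, -0.0]
wrist_force: [-0.5, 0.3, -2.8]
grip_width: 0.0218
finger_force: 59.9
clock: 18.57
tool_pos: [0.617, -0.0481, 0.0834]
orientation: [0.824, 0.567, 0.0, 0.0]
wrist_force: [0.4, 0.5, -2.8]
grip_width: 0.022
finger_force: 59.9
clock: 18.9
tool_pos: [0.6168, -0.0487, 0.0834]
orientation: [0.824, 0.567, 0.0, -0.0]
wrist_force: [-0.8, -0.1, -3.6]
grip_width: 0.0223
finger_force: 59.9
d [ 0.0047  0.     -0.    ] rot [ 0.     -0.     -0.0002] p [ 0.6168 -0.0487  0.0834] F [-0.8 -0.1 -3.6] t 18.9
```

```bash
echo '{"steps":[[-0.0006,0,0,0,0,0],[0,0,0,0,0,0],[0,0,0,0,0,0],[0,0,0,0,0,0]]}' > next.json && python3 jog.py next.json;echo '{"steps":[[-0.0006,0,0,0,0,0],[0,0,0,0,0,0],[0,0,0,0,0,0],[0,0,0,0,0,0]]}' > next.json && python3 jog.py next.json;echo '{"steps":[[-0.0006,0,0,0,0,0],[0,0,0,0,0,0],[0,0,0,0,0,0],[0,0,0,0,0,0]]}' > next.json && python3 jog.py next.json
python3 -c "
from h import *
m=np.array([np.cos(1.206),np.sin(1.206)]);p=np.array([.5808,-.143])+.1057*m
go(p[0],p[1],.0834,1.206);print(r.read_state()['wrist_force'][:2]@m)"
```

```text
clock: 19.23
tool_pos: [0.6167, -0.049, 0.0834]
orientation: [0.824, 0.567, 0.0, -0.0]
wrist_force: [-0.3, 1.6, -3.5]
grip_width: 0.0221
finger_force: 59.9
clock: 19.57
tool_pos: [0.6166, -0.0491, 0.0835]
orientation: [0.824, 0.567, 0.001, -0.0]
wrist_force: [1.6, 5.1, -2.2]
grip_width: 0.0221
finger_force: 60.0
clock: 19.9
tool_pos: [0.6166, -0.0491, 0.0836]
orientation: [0.824, 0.567, 0.001, -0.0]
wrist_force: [3.3, 5.7, -3.6]
grip_width: 0.0223
finger_force: 60.0
d [0.0052 0.0001 0.0002] rot [ 0.0003 -0.0023 -0.0002] p [ 0.6166 -0.0491  0.0836] F [ 3.3  5.7 -3.6] t 19.9
6.502755637786592
```

Contact came at d = 5.1 mm, so the true bore is 4.0 mm back from there (d ≈ 1.1 mm). I back off and cross-check the lateral position with sub-pixel hole centroids from the saved pre-insertion pictures.

```bash
echo '{"steps":[[0.002,0,0,0,0,0],[0.002,0,0,0,0,0],[0.001,0,0,0,0,0],[0,0,0,0,0,0],[0,0,0,0,0,0],[0,0,0,0,0,0],[0,0,0,0,0,0]]}' > next.json && python3 jog.py next.json
python3 - <<'E'
from h import *
np.set_printoptions(precision=4,suppress=True)
m=np.array([np.cos(1.206),np.sin(1.206)]);n=np.array([m[1],-m[0]]);A=np.array([.5808,-.143]);p=A+.1046*m
go(p[0],p[1],.0834,1.206)
def cen(n,u,v,k=4):
    g=cv2.cvtColor(cv2.imread(f'pics/{n}4.png'),cv2.COLOR_BGR2GRAY).astype(float)
    u0,v0=int(round(u)),int(round(v));w=g[v0-k:v0+k+1,u0-k:u0+k+1]
    b=np.median(w); d=np.abs(w-b)
    yy,xx=np.mgrid[-k:k+1,-k:k+1]; d=d*(np.hypot(xx,yy)<=2.6); d[d<.3*d.max()]=0
    return u0+(d*xx).sum()/d.sum(),v0+(d*yy).sum()/d.sum()
q={}
for k,(t,s) in dict(H=((392.6,232.6),(247.4,226.6)),E=((375.6,225.9),(264.1,233.9))).items():
    ct,cs=cen('top',*t),cen('scene',*s); q[k],e=two(ct,cs);print(k,np.round(ct,2),np.round(cs,2),q[k],e)
    z=.077 if k=='H' else .073
    for nm,c in(('top',ct),('scene',cs)):
        x=onz(nm,*c,z)[:2];print(nm,"along/lat from A",(x-A)@m,(x-A)@n)
E
```

```text
clock: 20.48
tool_pos: [0.6179, -0.0459, 0.0834]
orientation: [0.824, 0.567, -0.0, 0.0]
wrist_force: [0.4, -0.4, -2.5]
grip_width: 0.0223
finger_force: 60.0
d [ 0.0007  0.     -0.    ] rot [-0.0001  0.0002 -0.0004] p [ 0.6179 -0.0459  0.0834] F [ 0.4 -0.4 -2.5] t 20.4833
H [392.36 233.1 ] [247.11 226.44] [ 0.5797 -0.1431  0.0764] 0.001706578895123343
top along/lat from A 0.00030474318028557456 -0.0015100557962542597
scene along/lat from A -0.0010025702791767385 -0.00024679958494018686
E [375.77 225.5 ] [264.11 233.45] [ 0.5974 -0.1061  0.0753] 0.00031356816636283813
top along/lat from A 0.04049894549437036 0.0027379512621802504
scene along/lat from A 0.03919525453667184 0.0006764590789802138
```

```bash
echo '{"steps":[[0.0007,0,0,0,0,0],[0,0,0,0,0,0],[0,0,0,0,0,0],[0,0,0,0,0,0],[0,0,0,0,0,0]]}' > next.json && python3 jog.py next.json
python3 - <<'E'
from h import *
np.set_printoptions(precision=4,suppress=True,linewidth=160)
m=np.array([np.cos(1.206),np.sin(1.206)]);n=np.array([m[1],-m[0]]);A=np.array([.5808,-.143]);p=A+.1046*m
go(p[0],p[1],.0834,1.206)
im={k:grab_frame(k)[:,:,::-1].copy() for k in('top','scene')}
for k in im: cv2.imwrite(f'pics/{k}5.png',im[k])
def prof(k,a0,a1,z,name):
    g=cv2.cvtColor(im[k],cv2.COLOR_BGR2GRAY).astype(np.float32)
    L=np.arange(-.022,.0221,.001)
    out=[]
    for a in np.linspace(a0,a1,9):
        P=np.array([px(k,[*(A+a*m+l*n),z]) for l in L],np.float32)
        out.append(cv2.remap(g,P[:,0],P[:,1],cv2.INTER_LINEAR).ravel())
    print(k,name,np.mean(out,0).astype(int))
prof('scene',.032,.045,.0705,'rail');prof('top',.03,.042,.0705,'rail')
prof('scene',-.008,0,.077,'knuckle');prof('top',-.008,0,.077,'knuckle')
a=im['top'][180:260,340:440];b=im['scene'][190:270,205:305]
cv2.imwrite('pics/c5.png',cv2.resize(np.hstack([a,b]),None,fx=4,fy=4,interpolation=cv2.INTER_CUBIC))
E
```

```text
clock: 20.9
tool_pos: [0.6182, -0.045, 0.0834]
orientation: [0.824, 0.567, -0.0, 0.0]
wrist_force: [0.3, -0.5, -3.6]
grip_width: 0.0226
finger_force: 60.0
d [-0.0003  0.      0.    ] rot [ 0.      0.     -0.0002] p [ 0.6182 -0.045   0.0834] F [ 0.3 -0.5 -3.6] t 20.9
scene rail [250 249 249 249 249 249 249 248 246 242 235 224 209 182 142 114 116 145 181 211 227 231 228 219 200 166 129 111 125 162 200 222 222 201 164 125 104 100 102
 103 103 103 103 103 102]
top rail [202 200 198 196 194 192 189 186 183 179 173 167 157 145 130 114 102  96  94  94  96 102 117 140 168 194 213 221 223 223 223 223 223 223 223 223 223 222 222
 222 222 222 222 222 221]
scene knuckle [250 250 250 250 249 248 245 239 229 220 214 211 211 211 210 207 199 188 173 158 141 131 136 147 159 172 188 200 208 212 214 215 215 210 199 179 150 119 101
 102 112 126 143 156 163]
top knuckle [109 117 132 149 167 177 179 179 186 198 206 210 211 211 210 206 199 188 172 159 158 159 164 173 180 188 196 202 207 209 210 211 211 207 196 178 153 131 115
 109 108 111 120 138 163]
```

View pics/c5.png

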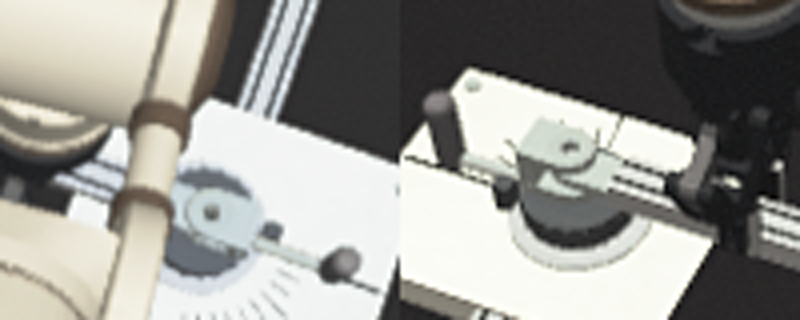

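The lever is still over its line, and the eye sits inside the fork. In both views the knuckle edges centre on the axis within 0.2 mm, and the rail's edge lies at 12.05 mm, so it is centred too. I make a last 0.3 mm correction, settle and hand in.

```bash
echo '{"steps":[[-0.0003,0,0,0,0,0],[0,0,0,0,0,0],[0,0,0,0,0,0],[0,0,0,0,0,0],[0,0,0,0,0,0],[0,0,0,0,0,0],[0,0,0,0,0,0],[0,0,0,0,0,0]]}' > next.json && python3 jog.py next.json
python3 -c "
from h import *
m=np.array([np.cos(1.206),np.sin(1.206)]);p=np.array([.5808,-.143])+.1046*m
go(p[0],p[1],.0834,1.206);s=r.read_state();print(np.abs(s['dq']).max())
print(r.sign_off())"
```

```text
clock: 21.67
tool_pos: [0.6181, -0.0453, 0.0834]
orientation: [0.824, 0.567, -0.0, -0.0]
wrist_force: [0.4, 0.5, -2.5]
grip_width: 0.0225
finger_force: 60.0
d [ 0.  0. -0.] rot [-0.     -0.     -0.0002] p [ 0.6181 -0.0453  0.0834] F [ 0.4  0.5 -2.5] t 21.6667
0.0011686701598110632
the job is handed in; nothing more can be done
None
```

I handed the job in at 21.7 s: the collar is against its stop at the long mark, and the swing arm is held level and still with its eye between the fork's knuckles, hole alignment estimated to within about 0.5 mm (not seen directly); no verdict was returned.

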